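Load two bearing blocks into their sprung nests

TASK

Load the two loose aluminium bearing blocks into the sloping nests, each in the pocket whose end matches the shape of its nose (pointed or tongued): push the sprung jaw back with the block's square tail, lower the block until it lies flat and fully home on the pocket floor, and let go so that the jaw clamps it. Leave the other things on the bench where they are.

Things in the scene. Friction and masses are not known exactly. Their poses are not given: they have to be found in the camera images.
- arrow_block: Aluminium bearing block, nose a 90 deg point with its tip at x=-37 mm, full width at x=-20. Foot 14 mm thick, 34 wide, from x=-20 to its square tail at x=+28. Plain lug to grip, 26 long (x +-13), 24 wide (y +-12), rises from the foot to z=55. 0.16 kg, lies flat on the bench. Origin: under the lug's centre, on the underside; x to the tail, z up.
- tongue_block: Aluminium bearing block, nose a straight tongue 14 mm wide to x=-38 mm. Foot 14 mm thick, 34 wide, from x=-20 to its square tail at x=+28. Plain lug to grip, 26 long (x +-13), 24 wide (y +-12), rises from the foot to z=55. 0.16 kg, lies flat on the bench. Origin: under the lug's centre, on the underside; x to the tail, z up.
- pocket_arrow: Pocket with a V-shaped low end (90 deg, corner at x=-37 mm). Grey walls 10 mm high, 35.6 apart, dark floor; plate x -51..57, y +-38. The face slopes 25 deg, high side to the robot; frame tilted with it: x up the slope, y across, z out of the face. Origin: on the floor, 45 mm above the bench, where the seated block's origin comes (same axes).
- pocket_tongue: Pocket with square shoulders at x=-20 mm and a 15.6 mm channel between them to x=-39. Grey walls 10 mm high, 35.6 apart, dark floor; plate x -51..57, y +-38. The face slopes 25 deg, high side to the robot; frame tilted with it: x up the slope, y across, z out of the face. Origin: on the floor, 45 mm above the bench, where the seated block's origin comes (same axes).
- jaw_arrow (a joint): sprung jaw of this nest, m: 0 out (empty), about 0.005 when a block is clamped, 0.011 fully pushed back up the slope
- jaw_tongue (a joint): sprung jaw of this nest, m: 0 out (empty), about 0.005 when a block is clamped, 0.011 fully pushed back up the slope
- jaw_arrow_face (a point): Face centre of the steel sprung jaw across the top of the V-ended pocket, 10 mm above its floor. Jaw 30 mm wide, flat top 20 mm above the floor; empty, its face is at pocket x=23, 5 mm into the place of the block's tail, so the tail must push it up the slope (3 to 7.5 N) first. Fixed guard 22 mm tall behind, at x=49..57.
- jaw_tongue_face (a point): Face centre of the steel sprung jaw across the top of the shouldered pocket, 10 mm above its floor. Jaw 30 mm wide, flat top 20 mm above the floor; empty, its face is at pocket x=23, 5 mm into the place of the block's tail, so the tail must push it up the slope (3 to 7.5 N) first. Fixed guard 22 mm tall behind, at x=49..57.
- parts_bin: Bystander: open blue plastic bin 80 x 120 x 50 mm, loose; origin under its centre
- grease_jar: Bystander: small jar with a white cap, 44 mm across, 65 mm tall; origin under its centre
- profile_offcut: Bystander: aluminium bar 20 x 120 x 20 mm lying across, in front of the robot; origin under its centre
- screwdriver: Bystander: screwdriver lying on the bench
There are look-alikes about, which are no part of the job. What is shaped like the tongue_block but blue is not meant.

How it is judged:
By the outcome, as a careful person would: the job done as asked, in the order asked, and still so for the second after the job is handed in, with the robot touching nothing.
It also fails if it takes over 64 s, if anything falls off the work surface, if the arm or the gripper's body presses on something with over 40 N, if the wrist force passes 120 N, or if a joint passes its speed limit or range.

ROBOT

A 7-joint arm with a two-finger parallel gripper is mounted at the origin on the work surface. World frame = base frame: x ahead of the robot, y to its left, z up, the work surface at z = 0. Lengths are in m, angles in rad, forces in N, time in s.
With the tool pointing down it reaches from about 0.425 to 0.875 m from the base axis. Payload 4.7 kg.
Tool frame: the origin (TCP) lies midway between the tips of the shut fingers; the grasp point (between the pads) lies 19 mm behind it (ctrl.grip_point_offset is the distance from the TCP to the grasp point, in m); z points along the fingers, y is the line along which they close (so a half turn about z gives the same grasp; the last joint's range is limited). The gripper opens to 87 mm and grips with 3 to 60 N. Pads are 19 mm wide; open, the fingers measure 117 mm over their backs; the gripper's body (75 mm by 190 mm) begins 51 mm behind the grasp point.
Start: joints at [1.219, 0.321, -0.07, 1.45, 0.023, 1.371, -0.057], TCP at [0.232, -0.607, 0.223] pointing down, gripper open.
Joint ranges: [-2.86, 2.86], [-0.3, 2.09], [-1.38, 1.24], [0.06, 2.45], [-1.56, 4.7], [0.09, 2.05], [-2.69, 2.69]. Speed limits (rad/s): [2.57, 2.57, 3.14, 3.14, 3.14, 3.14, 3.14].

INTERFACE

Orientations are given as a rotation vector (axis times angle).
In Python, from bench import ctrl gives the robot as it stands.
- The arm moves only by the tool move_arm, never from a script. Its argument "increments" is text: rows parted by semicolons, each of 7 numbers parted by spaces: the shift along the world's x, y, z in mm, then the turn, a rotation vector about the world's x, y, z in degrees, then the closure in counts, from 0 (fully open) to 255 (shut). A call has exactly 8 rows; each row shifts and turns the commanded pose from where the row before left it; what a row does not reach is not made up. A row lasts 1/12 s, in which the tool goes at most 41.7 mm and 7.16 degrees, less where a joint would pass 70% of its speed; a pose out of reach is approached as far as the arm can. A call with a gripper value outside its range is refused whole. The fingers move at their own pace and stop on an object; "grip_force" is the grip in N (left out, the last holds). Time passes only in rows, so rows that do not move let the fingers close, or fill a call up. It gives the time, the measured TCP pose, the force, the opening and the grip force at its end, in the units of the state.
- ctrl.get_state(): the state, without advancing time (a new reading comes with each control period).
- ctrl.get_image(name): name is "scene" or "top" or "wrist"; returns a dict with "frame" (480x640x3 uint8, red, green, blue), "depth" (480x640 float32, m along the optical axis (not along the pixel's ray), 0 where there is no reading), "fx", "fy", "cx", "cy" (pixels), "k1" (the pictures are not rectified: a ray, as slopes to the right and down, at radius r is drawn at 1 + k1 r^2 times it, then the intrinsics apply), "position" and "orientation" of the camera in the world. Camera axes: x right, y down, z forward; pixel columns grow to the right and rows downward; lengths in m; the calibration is good to about 2 mm. A picture is of the moment at which its call begins.
- ctrl.close_job(): hands the job in; it is judged then, once.
Trained networks look in a picture, given as the dict that the camera call returned (one of the last four; its "shot" number tells which), for a name from the list of things; names that differ only in an ending like _2 or _b are one class to them, and where a whole thing is asked for, a point or a joint stands for the part that bears it (a point fixed in the world has none). Each returns a list of dicts, best first, with "score" (0 to 1); they miss things now and then, are a little off and sometimes report something else, mostly with a low value. They report only what shows in the picture. A call takes as long as a camera call. They do not tell look-alikes from the thing itself.
- ctrl.find_in(target, picture): "centre" ([x, y, z] in m, in world coordinates, good to about 4 mm: the middle of the surface that is visible of it).
- ctrl.silhouettes(target, picture): "region" (480x640 bool, what is visible of it).
The state is a dict: "time": time; "joint_positions": joint angles; "qd": joint speeds; "joint_torque": joint torques, N m; "position": TCP position; "tool_rot": TCP orientation; "ft_force": force on the tool from outside, world axes, zero at the start; "torque": the same for the moment, N m; "grip_width": opening from 0.0 (shut) to 1.0 (fully open); "grip_force": force on a finger pad.
Only numpy, scipy, OpenCV 4.12 (cv2) and the standard library are available. Lean on these libraries where they do the work, as an engineer would, in place of code of your own. Each camera call takes 0.05 s, during which the arm holds its last target. There are 200 camera calls.

## Working session

There is one attempt and no reset: what is moved stays moved. The work goes in short steps, Python scripts to look and compute and a tool call to move; the robot and the scene stay as the last step left them, time stands still between calls to the robot, and variables do not carry over. Pictures are saved under pics/ and viewed, at most 10 in all, crops included, and the job is handed in when it is done.

Besides the shell and the picture viewer there is one more tool, called after "Emit:" as name(argument=value, ...), one argument or row to a line, values as JSON. move_arm: Moves the arm, as the interface text tells. Its arguments: {"type":"object","properties":{"increments":{"type":"string"},"grip_force":{"type":"number"}},"required":["increments"]}

```bash
mkdir -p pics; cat > h.py <<'E'
import numpy as np, cv2
from scipy.spatial.transform import Rotation as R
from bench import ctrl
def Rm(o):
    o=np.array(o,float)
    return o if o.shape==(3,3) else (R.from_rotvec(o).as_matrix() if o.size==3 else R.from_quat(o).as_matrix())
def world(p,mask=None):
    """Nx3 world points (and image grid) from depth"""
    K=np.array([[p['fx'],0,p['cx']],[0,p['fy'],p['cy']],[0,0,1]])
    v,u=np.mgrid[0:480,0:640]
    m=(p['depth']>0)
    if mask is not None: m&=mask
    uv=np.stack([u[m],v[m]],1).astype(float)
    n=cv2.undistortPoints(uv[:,None],K,np.array([p['k1'],0,0,0,0.]))[:,0]
    d=p['depth'][m]
    P=np.c_[n*d[:,None],d]
    return P@Rm(p['orientation']).T+np.array(p['position']),uv
def save(p,name): cv2.imwrite('pics/'+name,p['frame'][:,:,::-1])
E
python3 - <<'E'
from h import *
s=ctrl.get_state(); print(s['time'],s['position'],s['tool_rot'],s['grip_width'])
for n in ['top','scene']:
    p=ctrl.get_image(n); save(p,n+'.png'); print(n,p['position'],p['orientation'])
    for t in ['arrow_block','tongue_block','pocket_arrow','pocket_tongue','jaw_arrow_face','jaw_tongue_face','parts_bin','grease_jar','profile_offcut','screwdriver']:
        print(t,[(round(d['score'],2),np.round(d['centre'],3).tolist()) for d in ctrl.find_in(t,p)[:4]])
a=cv2.imread('pics/top.png');b=cv2.imread('pics/scene.png')
E
```

```text
0.0 [ 0.23224802 -0.60650459  0.2214458 ] [-3.08736410e+00 -5.71125878e-01  7.11772228e-04] 0.999302842283125
top [ 0.51358975 -0.01848512  1.15979298] [-2.19382216  2.13553086 -0.05137641]
arrow_block []
tongue_block [(0.6, [0.527, 0.306, 0.014]), (0.58, [0.436, 0.304, 0.013])]
pocket_arrow [(0.89, [0.535, -0.094, 0.054])]
pocket_tongue [(0.98, [0.538, 0.112, 0.054])]
jaw_arrow_face [(0.72, [0.52, -0.089, 0.072])]
jaw_tongue_face [(0.72, [0.518, 0.109, 0.074])]
parts_bin [(0.77, [0.71, 0.327, 0.004])]
grease_jar [(0.6, [0.784, -0.04, 0.064]), (0.28, [0.399, 0.021, 0.021])]
profile_offcut [(0.78, [0.398, 0.021, 0.02])]
screwdriver [(0.72, [0.707, 0.325, 0.004]), (0.56, [0.727, -0.297, 0.03])]
scene [0.99125305 0.51668722 0.66990062] [-0.88912964 -2.50951328  1.08819849]
arrow_block [(0.61, [0.551, -0.284, 0.018]), (0.44, [0.521, 0.122, 0.074]), (0.22, [0.538, 0.313, 0.022])]
tongue_block [(0.87, [0.446, 0.315, 0.024]), (0.68, [0.538, 0.312, 0.021])]
pocket_arrow [(0.65, [0.541, -0.088, 0.052])]
pocket_tongue [(0.82, [0.543, 0.115, 0.05])]
jaw_arrow_face [(0.52, [0.521, -0.087, 0.076])]
jaw_tongue_face [(0.71, [0.521, 0.118, 0.075]), (0.46, [0.538, 0.317, 0.02])]
parts_bin [(0.93, [0.698, 0.325, 0.016])]
grease_jar [(0.68, [0.796, -0.024, 0.042]), (0.67, [0.736, -0.289, 0.02])]
profile_offcut [(0.64, [0.408, 0.028, 0.02])]
screwdriver [(0.57, [0.543, -0.089, 0.054])]
```

View pics/top.png

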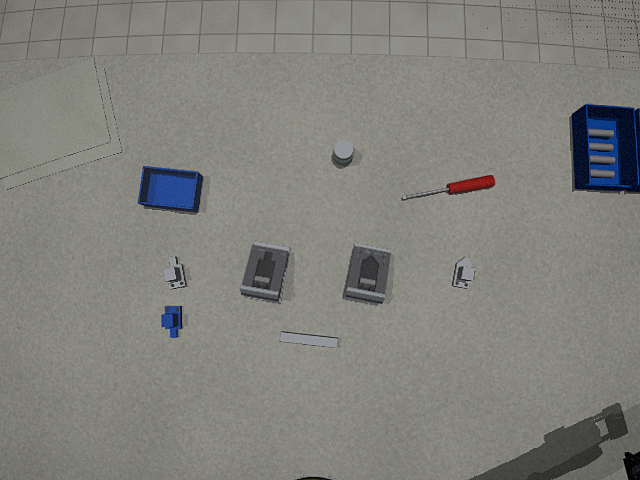

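View pics/scene.png

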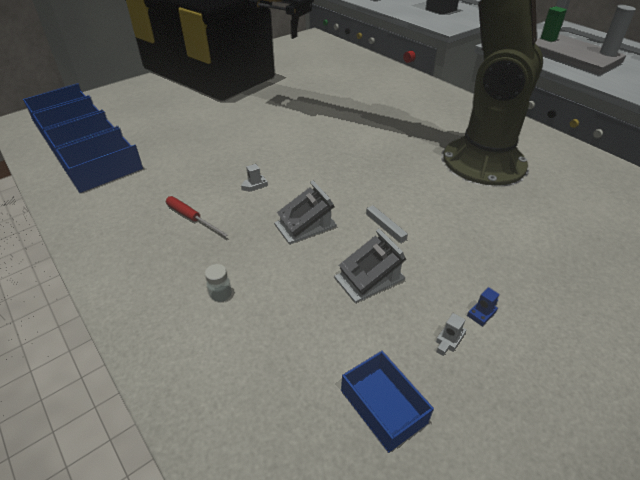

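The top picture shows the arrow block at (463,272), the aluminium tongue block at (175,272), its blue look-alike at (172,320), the tongue pocket at (265,272) and the V pocket at (368,272). Both noses point away from the robot, as they will in the nests. Next I'll fit coarse poses and get the wrist camera offset.

```bash
cat >> h.py <<'E'
from scipy.optimize import least_squares
def poly_sd(p,V):
    V=np.array(V,float);d=np.full(len(p),1e9);ins=np.zeros(len(p),bool)
    for a,b in zip(V,np.roll(V,-1,0)):
        e=b-a;w=p-a;t=np.clip(w@e/(e@e),0,1)[:,None]
        d=np.minimum(d,np.linalg.norm(w-t*e,axis=1))
        c=((a[1]>p[:,1])!=(b[1]>p[:,1]))
        with np.errstate(all='ignore'): ins^=c&(p[:,0]<a[0]+(p[:,1]-a[1])*e[0]/e[1])
    return np.where(ins,-d,d)
def prism(q,V,z0,z1):
    a=poly_sd(q[:,:2],V);b=np.maximum(z0-q[:,2],q[:,2]-z1)
    return np.minimum(np.maximum(a,b),0)+np.hypot(np.maximum(a,0),np.maximum(b,0))
box=lambda x0,x1,y:[(x0,-y),(x1,-y),(x1,y),(x0,y)]
FOOT={'arrow':[(-37,0),(-20,-17),(28,-17),(28,17),(-20,17)],
 'tongue':[(-38,-7),(-20,-7),(-20,-17),(28,-17),(28,17),(-20,17),(-20,7),(-38,7)]}
def block_sd(q,k): return np.minimum(prism(q,FOOT[k],0,14),prism(q,box(-13,13,12),0,55))
def fit_block(p,k,x0,y0,yaw0=180.,r=.05,mask=None):
    """returns x,y (mm), yaw of block x axis (deg), z offset; rms"""
    P,uv=world(p,mask);P=P*1000;c=np.array([x0,y0])*1000
    s=(np.hypot(*(P[:,:2]-c).T)<r*1000)&(P[:,2]>4)&(P[:,2]<65);P=P[s]
    def q(v):
        T=R.from_euler('z',v[2],degrees=True).as_matrix();return (P-[v[0],v[1],v[3]])@T
    best=None
    for dy in (-15,0,15):
        o=least_squares(lambda v:block_sd(q(v),k),[c[0],c[1],yaw0+dy,0],loss='soft_l1',x_scale=[1,1,1,1],f_scale=1.)
        if best is None or o.cost<best.cost: best=o
    return np.round(best.x,2),len(P),np.round(np.median(np.abs(block_sd(q(best.x),k))),2)
E
python3 - <<'E'
from h import *
p=ctrl.get_image('top')
print(fit_block(p,'arrow',.545,-.285)); print(fit_block(p,'tongue',.53,.307))
w=ctrl.get_image('wrist'); s=ctrl.get_state()
T=Rm(s['tool_rot']);print('cam in tool',T.T@(np.array(w['position'])-s['position']),(T.T@Rm(w['orientation'])).round(3).tolist(),w['fx'],p['fx'],w['k1'])
for n,c in [('arrow',(.535,-.094)),('tongue',(.538,.112))]:
    P,_=world(p);s=(abs(P[:,0]-c[0])<.075)&(abs(P[:,1]-c[1])<.06)&(P[:,2]>.012)
    print(n,s.sum(),cv2.minAreaRect((P[s][:,:2]*1000).astype(np.float32)))
E
```

```text
(array([ 544.68, -295.48,  169.96,    1.68]), 626, np.float64(1.29))
(array([527.73, 307.33, 191.93,   1.79]), 619, np.float64(1.2))
cam in tool [ 0.07856421 -0.00109025 -0.16168553] [[0.0, -0.959, -0.283], [1.0, 0.001, -0.001], [0.001, -0.283, 0.959]] 412.8210144640641 552.8819405196366 -0.09419689268263139
arrow 2004 ((539.0931396484375, -94.29862976074219), (76.5833511352539, 117.04092407226562), 80.01207733154297)
tongue 2002 ((538.8133544921875, 112.09197998046875), (77.1041259765625, 116.66580200195312), 81.44169616699219)
```

Emit:
move_arm(
  increments="22 22 -6 0 0 -4 0; 22 22 -6 0 0 -4 0; 22 22 -6 0 0 -4 0; 22 22 -6 0 0 -4 0; 22 22 -6 0 0 -4 0; 22 22 -6 0 0 -4 0; 22 22 -6 0 0 -4 0; 22 22 -6 0 0 -3 0",
  grip_force=30,
)

```text
time: 1.87
position: [0.4094, -0.4299, 0.1745]
tool_rot: [3.129, -0.28, 0.0]
ft_force: [-0.0, -0.2, 1.0]
grip_width: 0.997
grip_force: 0.0
```

Emit:
move_arm(
  increments="22 22 -6 0 0 0 0; 22 22 -6 0 0 0 0; 22 22 -6 0 0 0 0; 22 22 -6 0 0 0 0; 22 22 -6 0 0 0 0; 22 22 -6 0 0 0 0; 5 4 0 0 0 0 0; 0 0 0 0 0 0 0",
)

```text
time: 2.53
position: [0.5476, -0.2914, 0.1381]
tool_rot: [-3.128, 0.265, -0.0]
ft_force: [-0.1, 0.1, -0.6]
grip_width: 1.005
grip_force: 0.0
```

```bash
python3 - <<'E'
from h import *
s=ctrl.get_state();p=ctrl.get_image('wrist');save(p,'w1.png')
print(s['time'],s['position'],s['tool_rot']); print(fit_block(p,'arrow',.545,-.295,170))
E
```

```text
2.5333 [ 0.54758566 -0.29137287  0.13812891] [-3.12848534e+00  2.65469389e-01 -1.97720521e-04]
(array([ 5.4564e+02, -2.9404e+02,  1.7061e+02, -4.3000e-01]), 3660, np.float64(0.34))
```

View pics/w1.png

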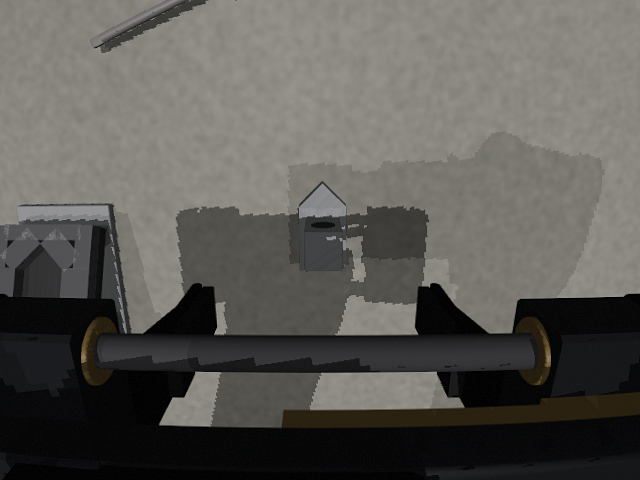

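The wrist picture shows the arrow block at about (322,225) between the open fingers, its point up the image. The fit is tight (0.3 mm), so I'll descend and grip.

Emit:
move_arm(
  increments="-2 -2.6 -20 0 0 0.3 0; 0 0 -20 0 0 0 0; 0 0 -20 0 0 0 0; 0 0 -20 0 0 0 0; 0 0 -20 0 0 0 0; 0 0 -14 0 0 0 0; 0 0 -6 0 0 0 0; 0 0 0 0 0 0 0",
)

```text
time: 3.25
position: [0.5417, -0.2985, 0.0172]
tool_rot: [-3.13, 0.269, 0.004]
ft_force: [-0.2, 0.4, 0.1]
grip_width: 1.001
grip_force: 0.0
```

Emit:
move_arm(
  increments="0 0 0 0 0 0 230; 0 0 0 0 0 0 230; 0 0 0 0 0 0 230; 0 0 0 0 0 0 230; 0 0 0 0 0 0 230; 0 0 0 0 0 0 230; 0 0 0 0 0 0 230; 0 0 0 0 0 0 230",
  grip_force=40,
)

```text
time: 3.92
position: [0.5435, -0.2976, 0.0187]
tool_rot: [3.13, -0.267, 0.0]
ft_force: [-0.6, -0.4, -0.0]
grip_width: 0.478
grip_force: 0.0
```

Emit:
move_arm(
  increments="2 3 0 0 0 0 230; 0 0 0 0 0 0 230; 0 0 0 0 0 0 230; 0 0 0 0 0 0 230; 0 0 0 0 0 0 230; 0 0 0 0 0 0 230; 0 0 0 0 0 0 230; 0 0 0 0 0 0 230",
)

```text
time: 4.58
position: [0.5457, -0.2944, 0.0186]
tool_rot: [-3.13, 0.267, -0.0]
ft_force: [1.6, -0.0, -0.2]
grip_width: 0.272
grip_force: 40.0
```

Emit:
move_arm(
  increments="0 0 15 0 0 0 230; 0 0 25 0 0 0 230; 0 0 25 0 0 0 230; 0 0 25 0 0 0 230; 0 0 25 0 0 0 230; 0 0 15 0 0 0 230; 0 0 0 0 0 0 230; 0 0 0 0 0 0 230",
)

```text
time: 5.25
position: [0.5453, -0.2949, 0.1487]
tool_rot: [3.13, -0.267, 0.0]
ft_force: [-0.2, 0.9, -2.6]
grip_width: 0.272
grip_force: 40.0
```

```bash
python3 - <<'E'
from h import *
s=ctrl.get_state();p=ctrl.get_image('wrist');save(p,'w2.png')
print(s['time'],s['position'],s['tool_rot'],s['grip_width'],s['grip_force'],s['ft_force'])
E
```

```text
5.25 [ 0.54534276 -0.29491989  0.14866396] [ 3.12950850e+00 -2.67066107e-01  4.93770503e-04] 0.27221630291414034 39.997042165368555 [-0.15087436  0.90823724 -2.56828127]
```

View pics/w2.png

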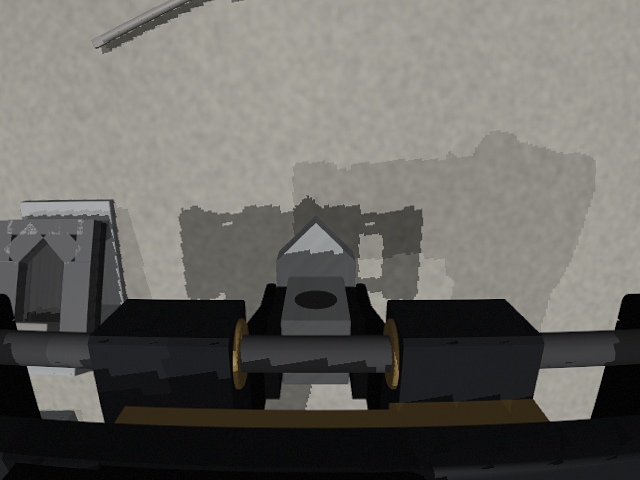

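The block is held with its point at (316,220) in the picture, and the V pocket shows at the left. Now I'll move to view the pocket from above.

Emit:
move_arm(
  increments="-10 27 8 0 0 0 230; -10 27 8 0 0 0 230; -10 27 8 0 0 0 230; -12 27 8 0 0 0 230; -12 27 8 0 0 0 230; -12 27 5 0 0 0 230; -12 27 5 0 0 0 230; -12 26 0 0 0 0 230",
)

```text
time: 5.97
position: [0.454, -0.0782, 0.1974]
tool_rot: [-3.13, 0.267, 0.003]
ft_force: [0.2, 0.2, -0.7]
grip_width: 0.272
grip_force: 40.0
```

Emit:
move_arm(
  increments="0 0 0 0 0 0 230; 0 0 0 0 0 0 230; 0 0 0 0 0 0 230; 0 0 0 0 0 0 230; 0 0 0 0 0 0 230; 0 0 0 0 0 0 230; 0 0 0 0 0 0 230; 0 0 0 0 0 0 230",
)

```text
time: 6.63
position: [0.4556, -0.0799, 0.1984]
tool_rot: [-3.13, 0.268, 0.0]
ft_force: [-0.0, -0.3, -0.5]
grip_width: 0.273
grip_force: 40.0
```

```bash
cat >> h.py <<'E'
S25=np.radians(25)
CAV={'arrow':[(-37,0),(-19.2,-17.8),(49,-17.8),(49,17.8),(-19.2,17.8)],
 'tongue':[(-39,-7.8),(-20,-7.8),(-20,-17.8),(49,-17.8),(49,17.8),(-20,17.8),(-20,7.8),(-39,7.8)]}
def pframe(x,y,z,yaw):
    """pocket frame: columns axes; x up slope"""
    c,s=np.cos(np.radians(yaw)),np.sin(np.radians(yaw))
    X=np.array([c*np.cos(S25),s*np.cos(S25),np.sin(S25)]);Y=np.array([-s,c,0]);
    return np.c_[X,Y,np.cross(X,Y)],np.array([x,y,z])
def pq(P,v):
    A,o=pframe(*v);return (P-o)@A
E
python3 - <<'E'
from h import *
s=ctrl.get_state();p=ctrl.get_image('wrist');save(p,'w3.png')
print(s['time'],s['position'],s['tool_rot'])
P,uv=world(p);P*=1000
q=pq(P,(538,-94,45,170))
m=(abs(q[:,0])<75)&(abs(q[:,1])<60)&(q[:,2]>-12)
np.savez('pa.npz',P=P[m],uv=uv[m])
# rectified height map, 1 mm/px, scaled 5x
H=np.full((120,150),np.nan)
i=(q[m][:,1]+60).astype(int);j=(q[m][:,0]+75).astype(int)
H[i,j]=q[m][:,2]
print(m.sum()); 
im=np.nan_to_num((H+12)*6).clip(0,255).astype(np.uint8)
im=cv2.applyColorMap(cv2.resize(im,None,fx=4,fy=4,interpolation=0),cv2.COLORMAP_TURBO)
f=cv2.resize(p['frame'][:,:,::-1],(600,450)); o=np.zeros((600,800,3),np.uint8)
cv2.imwrite('pics/h3.png',im)
E
```

```text
6.6333 [ 0.45556769 -0.07993055  0.19844155] [-3.12999738e+00  2.67661538e-01  4.74364270e-04]
16090
```

View pics/w3.png

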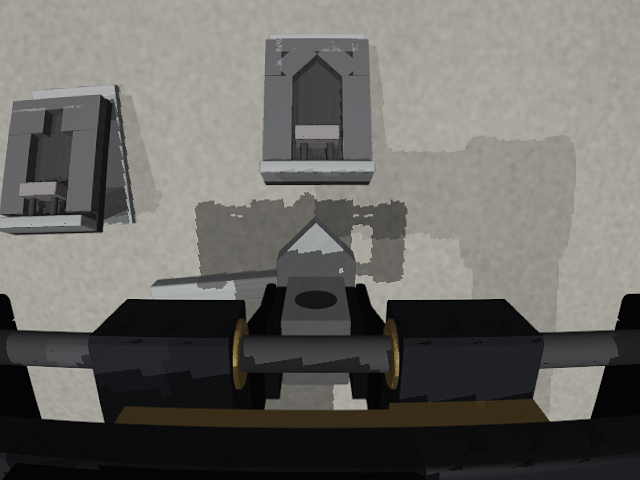

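View pics/h3.png

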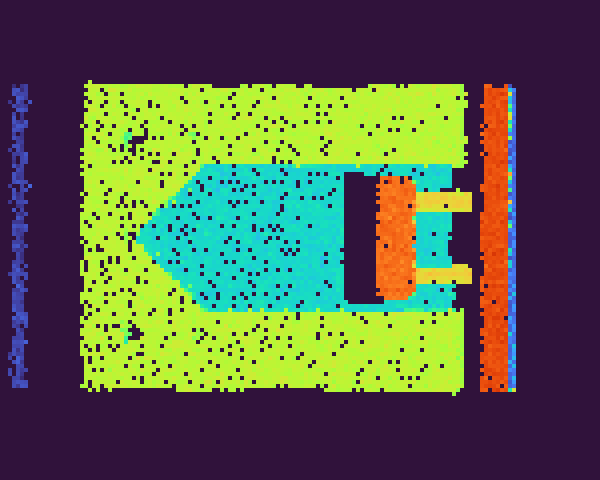

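The height map shows the pocket clearly: walls at 10 mm, V corner at left, jaw and guard at right. I'll fit both pockets and the held block in this same image.

```bash
cat >> h.py <<'E'
def pocket_sd(q,k):
    a=prism(q,box(-51,60,38),-60,10);b=poly_sd(q[:,:2],CAV[k]);b=np.maximum(b,-q[:,2])
    return np.maximum(a,-b)
def fit_pocket(p,k,x0,y0,yaw0,z0=45.):
    P,_=world(p);P=P*1000
    v=np.array([x0,y0,z0,yaw0])
    for it in range(3):
        q=pq(P,v);lim=6 if it==0 else 2.5
        m=(q[:,0]>-56)&(q[:,0]<(18 if it else 15))&(abs(q[:,1])<41)&(q[:,2]>-4)&(q[:,2]<14)
        o=least_squares(lambda u:pocket_sd(pq(P[m],u),k),v,loss='soft_l1',f_scale=.6);v=o.x
    return np.round(v,2),m.sum(),np.round(np.median(abs(o.fun)),2)
def fit_held(p,k,s):
    """block pose in tool frame: x,y,z (mm, block origin), turn about tool z of nose dir vs tool x (deg), pitch (about tool y), roll"""
    P,_=world(p);T=Rm(s['tool_rot']);t=(P-s['position'])@T*1000
    # block-like frame: x=-toolx, y=tooly, z=-toolz
    b=t*[-1,1,-1]
    m=(b[:,0]>-45)&(b[:,0]<35)&(abs(b[:,1])<25)&(b[:,2]>-25)&(b[:,2]<45)&((b[:,0]<-15)|((abs(b[:,1])<10)&(b[:,0]<16)))
    B=b[m]
    f=lambda v:block_sd((B-v[:3])@R.from_euler('zyx',v[3:],degrees=True).as_matrix(),k)
    o=least_squares(f,[0,0,-18,0,0,0],loss='soft_l1',f_scale=.6)
    return np.round(o.x,2),m.sum(),np.round(np.median(abs(o.fun)),2)
E
python3 - <<'E'
from h import *
s=ctrl.get_state();p=ctrl.get_image('wrist')
print(fit_pocket(p,'arrow',534,-94,170)); print(fit_pocket(p,'tongue',534,112,171))
print(fit_held(p,'arrow',s))
E
```

```text
(array([541.96, -94.01,  44.51, 170.31]), np.int64(9067), np.float64(0.42))
(array([540.45, 114.07,  44.62, 171.62]), np.int64(8050), np.float64(0.41))
(array([  0.22,  -1.56, -18.94,  -0.23,  -0.04,   0.14]), np.int64(6935), np.float64(0.27))
```

```bash
cat >> h.py <<'E'
HB=np.array([0,0,18.7])
def plan(pk,off,hb=HB,s=None):
    """print shift (mm) and turn (deg) from measured pose so the held block is at off in pocket frame pk"""
    s=s or ctrl.get_state();A,o=pframe(*pk)
    t=o+A@(np.array(off)+hb); Tt=A@np.diag([-1,1,-1.])
    d=t-np.array(s['position'])*1000
    r=R.from_matrix(Tt@Rm(s['tool_rot']).T).as_rotvec(degrees=True)
    cur=A.T@(np.array(s['position'])*1000-o)-hb
    print('t',s['time'],'cur',np.round(cur,2),'shift',np.round(d,2),'turn',np.round(r,2),'F pocket',np.round(A.T@s['ft_force'],1),'grip',round(s['grip_width'],3))
    return d,r
E
python3 - <<'E'
from h import *
pk=(541.7,-95.5,44.8,170.4)
plan(pk,(-10,0,35))
E
```

```text
t 6.7333 cur [144.35  -1.13  83.62] shift [ 117.48  -21.02 -109.3 ] turn [ 4.2  24.64  0.16] F pocket [-2.   0.5 -1.3] grip 0.272
```

Emit:
move_arm(
  increments="20 -3.5 -14 0.7 4.1 0 230; 20 -3.5 -16 0.7 4.1 0 230; 20 -3.5 -18 0.7 4.1 0 230; 20 -3.5 -20 0.7 4.1 0 230; 20 -3.5 -20 0.7 4.1 0 230; 17.5 -3.5 -21 0.7 4.1 0.2 230; 0 0 0 0 0 0 230; 0 0 0 0 0 0 230",
)

```text
time: 7.4
position: [0.5711, -0.1003, 0.0822]
tool_rot: [-3.016, 0.252, 0.686]
ft_force: [0.2, -0.8, -0.9]
grip_width: 0.272
grip_force: 40.0
```

```bash
python3 - <<'E'
from h import *
pk=(541.7,-95.5,44.8,170.4)
plan(pk,(-10,0,13))
s=ctrl.get_state();p=ctrl.get_image('wrist');save(p,'w4.png')
print(fit_pocket(p,'arrow',542,-94,170)); print(fit_held(p,'arrow',s))
E
```

```text
t 7.4 cur [-11.2   -0.16  27.76] shift [ -7.25   1.06 -12.87] turn [-0.2  -0.63 -0.04] F pocket [-0.7  0.7 -0.6] grip 0.272
(array([541.61, -94.09,  44.72, 170.23]), np.int64(10660), np.float64(0.39))
(array([ -0.  ,  -1.5 , -18.84,  -0.19,  -0.08,   0.19]), np.int64(6951), np.float64(0.28))
```

View pics/w4.png

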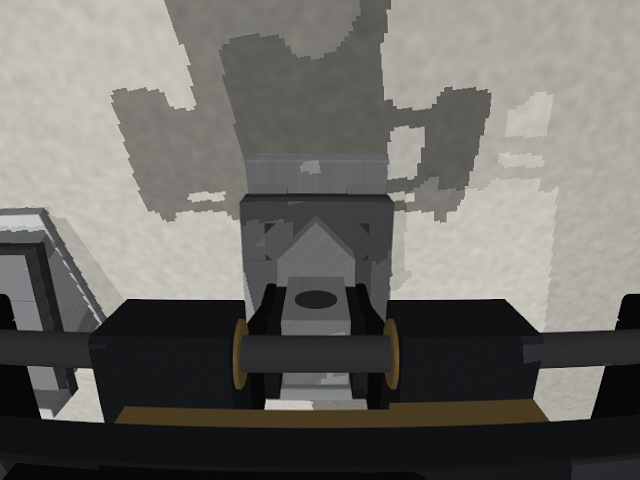

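Emit:
move_arm(
  increments="-3.5 0.5 -6.5 -0.2 -0.6 0 230; -3.5 0.5 -6.5 0 0 0 230; 0 0 0 0 0 0 230; 0 0 0 0 0 0 230; 0 0 0 0 0 0 230; 0 0 0 0 0 0 230; 0 0 0 0 0 0 230; 0 0 0 0 0 0 230",
)

```text
time: 8.12
position: [0.5662, -0.0997, 0.077]
tool_rot: [-3.029, 0.253, 0.652]
ft_force: [0.1, 0.4, -2.4]
grip_width: 0.272
grip_force: 40.0
```

```bash
python3 - <<'E'
from h import *
pk=(541.4,-95.5,44.7,170.4)
plan(pk,(3.5,0,12))
E
```

```text
t 8.1167 cur [-9.12e+00  2.00e-02  2.12e+01] shift [-15.11   2.58  -3.  ] turn [ 0.24  0.68 -0.06] F pocket [-1.1 -0.4 -2.2] grip 0.272
```

Emit:
move_arm(
  increments="-1.9 0.3 -4.1 0.2 0.7 0 230; -1.9 0.3 -4.2 0 0 0 230; 0 0 0 0 0 0 230; 0 0 0 0 0 0 230; 0 0 0 0 0 0 230; 0 0 0 0 0 0 230; 0 0 0 0 0 0 230; 0 0 0 0 0 0 230",
)

```text
time: 8.78
position: [0.5621, -0.099, 0.0683]
tool_rot: [-3.022, 0.252, 0.672]
ft_force: [-0.4, 0.1, -1.6]
grip_width: 0.27
grip_force: 40.0
```

Emit:
move_arm(
  increments="-1.9 0.3 0.9 0 0 0 230; -1.9 0.3 0.9 0 0 0 230; -1.9 0.3 0.9 0 0 0 230; -1.9 0.3 0.9 0 0 0 230; -1.9 0.3 0.9 0 0 0 230; -1.8 0.3 0.8 0 0 0 230; 0 0 0 0 0 0 230; 0 0 0 0 0 0 230",
)

```text
time: 9.45
position: [0.5514, -0.0972, 0.0735]
tool_rot: [-3.023, 0.252, 0.669]
ft_force: [5.2, -0.7, -6.0]
grip_width: 0.273
grip_force: 40.0
```

```bash
python3 - <<'E'
from h import *
pk=(541.4,-95.5,44.7,170.4)
plan(pk,(3.5,0,0))
E
```

```text
t 9.45 cur [ 2.95  0.04 11.72] shift [ -5.37   0.95 -10.39] turn [ 0.03  0.03 -0.06] F pocket [-7.3 -0.2 -3.2] grip 0.273
```

Emit:
move_arm(
  increments="-0.7 0.1 -1.5 0 0 0 230; -0.7 0.1 -1.5 0 0 0 230; -0.7 0.1 -1.5 0 0 0 230; -0.7 0.1 -1.5 0 0 0 230; -0.7 0.1 -1.5 0 0 0 230; -0.7 0.1 -1.5 0 0 0 230; 0 0 0 0 0 0 230; 0 0 0 0 0 0 230",
)

```text
time: 10.12
position: [0.5482, -0.097, 0.0656]
tool_rot: [-3.024, 0.253, 0.667]
ft_force: [6.6, -0.6, -3.7]
grip_width: 0.275
grip_force: 40.0
```

```bash
python3 - <<'E'
from h import *
pk=(541.4,-95.5,44.7,170.4)
plan(pk,(2.5,0,0))
E
```

```text
t 10.1167 cur [2.53 0.33 3.16] shift [-1.23  0.54 -2.88] turn [ 0.07  0.13 -0.05] F pocket [-7.6 -0.5 -0.6] grip 0.275
```

Emit:
move_arm(
  increments="-0.4 0.1 -0.9 0 0 0 230; -0.4 0.1 -0.9 0 0 0 230; -0.4 0.1 -0.9 0 0 0 230; -0.3 0.1 -0.6 0 0 0 230; 0 0 0 0 0 0 230; 0 0 0 0 0 0 230; 0 0 0 0 0 0 230; 0 0 0 0 0 0 230",
)

```text
time: 10.78
position: [0.5471, -0.0968, 0.0629]
tool_rot: [-3.024, 0.253, 0.665]
ft_force: [7.2, -1.3, -0.3]
grip_width: 0.272
grip_force: 40.0
```

```bash
python3 - <<'E'
from h import *
pk=(541.4,-95.5,44.7,170.4)
plan(pk,(0.5,0,-.5))
E
```

```text
t 10.7833 cur [2.36 0.28 0.26] shift [ 1.4   0.04 -1.47] turn [ 0.09  0.18 -0.05] F pocket [-6.8  0.1  2.8] grip 0.272
```

Emit:
move_arm(
  increments="-0.3 0 -0.6 0 0 0 230; 0.5 -0.1 -0.2 0 0 0 230; 0.5 -0.1 -0.2 0 0 0 230; 0.5 -0.1 -0.2 0 0 0 230; 0.5 -0.1 -0.3 0 0 0 230; 0 0 0 0 0 0 230; 0 0 0 0 0 0 230; 0 0 0 0 0 0 230",
)

```text
time: 11.45
position: [0.5474, -0.0968, 0.0626]
tool_rot: [-3.023, 0.253, 0.671]
ft_force: [3.4, -1.4, 6.8]
grip_width: 0.271
grip_force: 40.0
```

```bash
python3 - <<'E'
from h import *
pk=(541.4,-95.5,44.7,170.4)
plan(pk,(0.,0,0))
E
```

```text
t 11.45 cur [1.98 0.31 0.17] shift [ 1.75  0.02 -0.99] turn [ 0.06 -0.03 -0.06] F pocket [-0.4  0.8  7.7] grip 0.271
```

Emit:
move_arm(
  increments="0 0 0 0 0 0 100; 0 0 0 0 0 0 100; 0 0 0 0 0 0 100; 0 0 0 0 0 0 100; 0 0 0 0 0 0 60; 0 0 0 0 0 0 60; 0 0 0 0 0 0 60; 0 0 0 0 0 0 60",
)

```text
time: 12.12
position: [0.5467, -0.0966, 0.0597]
tool_rot: [-3.022, 0.252, 0.672]
ft_force: [0.2, -0.4, -0.4]
grip_width: 0.739
grip_force: 0.0
```

Emit:
move_arm(
  increments="4 -0.7 9 0 0 0 60; 8 -1.4 18 0 0 0 0; 8 -1.4 18 0 0 0 0; 8 -1.4 18 0 0 0 0; 8 -1.4 18 0 0 0 0; 4 -0.7 9 0 0 0 0; 0 0 0 0 0 0 0; 0 0 0 0 0 0 0",
)

```text
time: 12.78
position: [0.5871, -0.1035, 0.1498]
tool_rot: [-3.022, 0.252, 0.671]
ft_force: [-0.3, 0.8, -0.9]
grip_width: 0.991
grip_force: 0.0
```

```bash
python3 - <<'E'
from h import *
s=ctrl.get_state();p=ctrl.get_image('wrist');save(p,'w5.png')
pk=(541.4,-95.5,44.7,170.4)
plan(pk,(0.,0,0))
P,_=world(p);q=pq(P*1000,(541.5,-94.0,44.7,170.2))
lug=(abs(q[:,0])<10)&(abs(q[:,1])<8)&(q[:,2]>30); print('lug top z',np.median(q[lug][:,2]), 'std',q[lug][:,2].std())
nose=(q[:,0]<-18)&(q[:,0]>-30)&(abs(q[:,1])<5)&(q[:,2]>-3)&(q[:,2]<25);print('nose z',np.median(q[nose][:,2]))
tail=(q[:,0]>16)&(q[:,0]<26)&(abs(q[:,1])<12)&(q[:,2]<30);print('tail z',np.median(q[tail][:,2]),tail.sum())
def fitin():
    m=(q[:,2]>11.5)&(q[:,2]<58)&(q[:,0]<27)&(q[:,0]>-40)&(abs(q[:,1])<18);B=q[m]
    f=lambda v:block_sd((B-v[:3])@R.from_euler('zyx',v[3:],degrees=True).as_matrix(),'arrow')
    return least_squares(f,np.zeros(6),loss='soft_l1',f_scale=.6).x.round(2)
print(fitin())
jw=(q[:,0]>23)&(q[:,0]<45)&(abs(q[:,1])<12)&(q[:,2]>17)&(q[:,2]<23);print('jaw x',np.percentile(q[jw][:,0],[1,5,95]) if jw.sum() else None)
E
```

```text
t 12.8333 cur [ 2.71  0.41 95.15] shift [-37.16   6.7  -87.38] turn [ 0.02 -0.13 -0.08] F pocket [ 0.2  0.2 -0.2] grip 0.998
lug top z 55.105905286171385 std 0.6449333141826121
nose z 14.023308862335668
tail z nan 0
[-0.52  0.18  0.11  0.21 -0.09  0.18]
jaw x [27.14481515 27.48511196 36.6991631 ]
  return _methods._mean(a, axis=axis, dtype=dtype,
  ret = ret.dtype.type(ret / rcount)
```

View pics/w5.png

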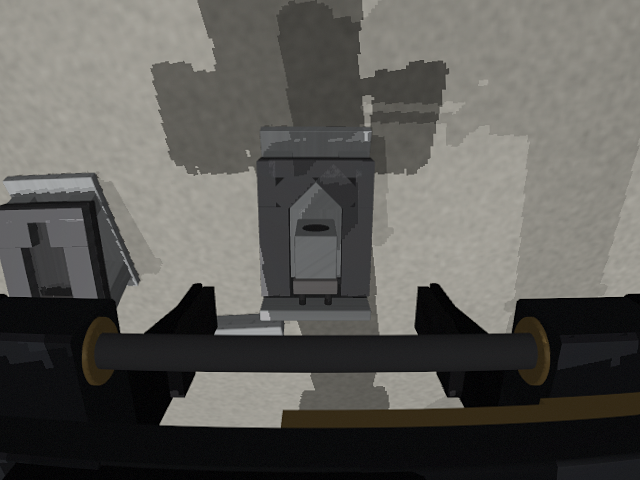

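The arrow block lies flat: lug top at 55.1, nose at 14.0, clamped by the jaw at x≈27.5. In the picture its nose is fully in the V at (318,185). Next is the tongue block.

Emit:
move_arm(
  increments="-5 30 10 -1.05 -6.2 0 0; -5 34 0 -1.05 -6.2 0 0; -5 34 0 -1.05 -6.2 0 0; -5 34 0 -1.05 -6.2 0 0; -5 34 0 0 0 5.4 0; -5 34 0 0 0 5.4 0; -5 34 0 0 0 5.4 0; -5 34 0 0 0 5.4 0",
)

```text
time: 13.5
position: [0.5449, 0.1651, 0.1587]
tool_rot: [3.121, 0.336, 0.0]
ft_force: [2.0, 0.2, -0.0]
grip_width: 0.997
grip_force: 0.0
```

Emit:
move_arm(
  increments="-5 34 -3 0 0 0 0; -5 34 -4 0 0 0 0; -5 34 -4 0 0 0 0; -4 34 -4 0 0 0 0; 0 7 -4 0 0 0 0; 0 0 0 0 0 0 0; 0 0 0 0 0 0 0; 0 0 0 0 0 0 0",
)

```text
time: 14.17
position: [0.5283, 0.305, 0.14]
tool_rot: [3.122, 0.326, 0.001]
ft_force: [-0.1, 0.5, -0.4]
grip_width: 1.001
grip_force: 0.0
```

Emit:
move_arm(
  increments="0 0 0 0 0 0 0; 0 0 0 0 0 0 0; 0 0 0 0 0 0 0; 0 0 0 0 0 0 0; 0 0 0 0 0 0 0; 0 0 0 0 0 0 0; 0 0 0 0 0 0 0; 0 0 0 0 0 0 0",
)

```text
time: 14.83
position: [0.5279, 0.3074, 0.1408]
tool_rot: [3.123, 0.33, 0.003]
ft_force: [-0.2, -0.1, 0.6]
grip_width: 1.0
grip_force: 0.0
```

```bash
cat >> h.py <<'E'
def plan_grasp(x,y,yaw,z=18.):
    """block yaw (x axis to tail) -> vertical grasp"""
    s=ctrl.get_state();n=np.radians(yaw+180);c,w=np.cos(n),np.sin(n)
    Tt=np.array([[c,w,0],[w,-c,0],[0,0,-1.]])
    print(s['time'],'pos',np.round(s['position'],4),'shift',np.round(np.array([x,y,z])-np.array(s['position'])*1000,2),'turn',R.from_matrix(Tt@Rm(s['tool_rot']).T).as_rotvec(degrees=True).round(2),s['grip_width'])
E
python3 - <<'E'
from h import *
p=ctrl.get_image('wrist')
f=fit_block(p,'tongue',.528,.307,192);print(f);v=f[0]
T=Rm(ctrl.get_state()['tool_rot']); b=1.5*T[:,1] # camera bias -1.5 along tool y
plan_grasp(v[0]+b[0],v[1]+b[1],v[2])
P,uv=world(p);s=(np.hypot(*(P[:,:2]-v[:2]/1000).T)<.012)&(P[:,2]>.04)
print('colour',p['frame'][uv[s][:,1].astype(int),uv[s][:,0].astype(int)].mean(0))
E
```

```text
(array([ 5.2797e+02,  3.0882e+02,  1.9351e+02, -4.4000e-01]), 3532, np.float64(0.34))
14.8833 pos [0.5279 0.3074 0.1408] shift [ 4.2000e-01 -7.0000e-02 -1.2279e+02] turn [0.04 0.11 1.46] 0.9994059691290481
colour [68.07977737 69.41372913 70.10204082]
```

Emit:
move_arm(
  increments="0.4 0 -20 0 0 1.5 0; 0 0 -20 0 0 0 0; 0 0 -20 0 0 0 0; 0 0 -20 0 0 0 0; 0 0 -20 0 0 0 90; 0 0 -14 0 0 0 90; 0 0 -8 0 0 0 90; 0 0 -1 0 0 0 90",
)

```text
time: 15.55
position: [0.5273, 0.3068, 0.0161]
tool_rot: [3.118, 0.37, -0.002]
ft_force: [-0.4, 0.8, -0.3]
grip_width: 0.783
grip_force: 0.0
```

Emit:
move_arm(
  increments="0 0 0 0 0 0 230; 0 0 0 0 0 0 230; 0 0 0 0 0 0 230; 0 0 0 0 0 0 230; 0 0 0 0 0 0 230; 0 0 0 0 0 0 230; 0 0 0 0 0 0 230; 0 0 0 0 0 0 230",
)

```text
time: 16.22
position: [0.5284, 0.3074, 0.0181]
tool_rot: [3.119, 0.37, 0.004]
ft_force: [-0.3, -0.8, 2.4]
grip_width: 0.271
grip_force: 40.0
```

Emit:
move_arm(
  increments="0 0 0 0 0 0 230; 0 0 0 0 0 0 230; 0 0 0 0 0 0 230; 0 0 0 0 0 0 230; 0 0 0 0 0 0 230; 0 0 0 0 0 0 230; 0 0 0 0 0 0 230; 0 0 0 0 0 0 230",
)

```text
time: 16.88
position: [0.5285, 0.3074, 0.0181]
tool_rot: [3.119, 0.37, 0.003]
ft_force: [-0.8, -1.3, 4.8]
grip_width: 0.27
grip_force: 40.0
```

Emit:
move_arm(
  increments="0 0 12 0 0 0 230; 0 0 25 0 0 0 230; 0 0 25 0 0 0 230; 0 0 25 0 0 0 230; 0 0 25 0 0 0 230; 0 0 18 0 0 0 230; 0 -5 0 0 0 0 230; 0 -10 0 0 0 0 230",
)

```text
time: 17.55
position: [0.5279, 0.2936, 0.1484]
tool_rot: [-3.119, -0.374, -0.005]
ft_force: [0.7, -0.3, -1.8]
grip_width: 0.271
grip_force: 40.0
```

Emit:
move_arm(
  increments="6 -24 0 0 0 -5.4 230; 6 -24 0 0 0 -5.4 230; 6 -24 0 0 0 -5.4 230; 6 -24 0 0 0 -5.4 230; 6 -24 0 0.9 6.2 0 230; 6 -24 0 0.9 6.2 0 230; 6 -24 0 0.9 6.2 0 230; 5 -17 0 0.9 6.2 0 230",
)

```text
time: 18.22
position: [0.5752, 0.1025, 0.1467]
tool_rot: [-3.029, 0.219, 0.68]
ft_force: [0.1, 0.1, -1.5]
grip_width: 0.272
grip_force: 40.0
```

Emit:
move_arm(
  increments="0 0 -10 0 0 0 230; 0 0 -20 0 0 0 230; 0 0 -20 0 0 0 230; 0 0 0 0 0 0 230; 0 0 0 0 0 0 230; 0 0 0 0 0 0 230; 0 0 0 0 0 0 230; 0 0 0 0 0 0 230",
)

```text
time: 18.88
position: [0.5759, 0.1075, 0.0992]
tool_rot: [-3.031, 0.213, 0.667]
ft_force: [0.4, -0.4, -0.9]
grip_width: 0.269
grip_force: 40.0
```

```bash
python3 - <<'E'
from h import *
s=ctrl.get_state();p=ctrl.get_image('wrist');save(p,'w6.png')
f=fit_pocket(p,'tongue',540.4,114,171.6);h=fit_held(p,'tongue',s);print(f,h)
# camera-relative: remove bias seen on the held block (true y=0, yaw=0)
v=f[0];T=Rm(s['tool_rot']);b=T@np.array([0,h[0][1],0]);pk=(v[0]-b[0],v[1]-b[1],v[2]-b[2],v[3]-h[0][3]);print(np.round(pk,2))
plan(pk,(-9,0,12),hb=[-h[0][0],0,18.7])
E
```

```text
(array([539.34, 114.15,  45.11, 171.57]), np.int64(10354), np.float64(0.45)) (array([  0.55,  -1.84, -18.41,  -0.22,  -0.18,   0.23]), np.int64(6831), np.float64(0.28))
[539.08 112.33  45.11 171.79]
t 18.9333 cur [-10.23  -0.52  45.87] shift [-15.35   1.69 -30.18] turn [-0.02  0.17 -0.17] F pocket [-0.5 -0.6 -1.2] grip 0.268
```

View pics/w6.png

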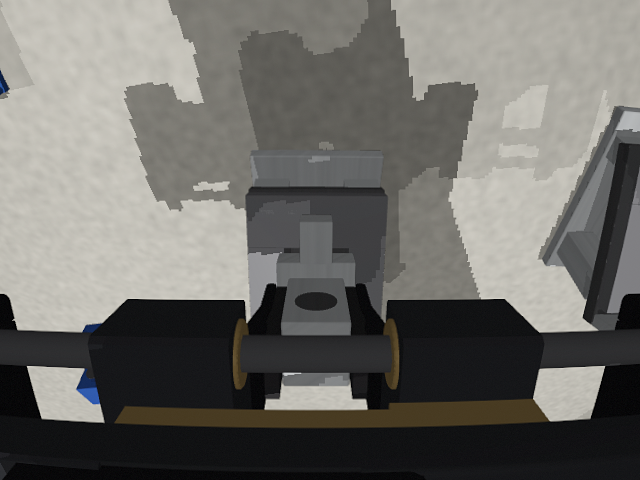

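The tongue sits at (316,220) above the pocket, lined up with it. I'll lower it in front of the jaw.

Emit:
move_arm(
  increments="-3.1 0.4 -6 0 0.2 -0.2 230; -3.1 0.4 -6 0 0 0 230; -3.1 0.3 -6 0 0 0 230; -3 0.3 -6 0 0 0 230; -3 0.3 -6 0 0 0 230; 0 0 0 0 0 0 230; 0 0 0 0 0 0 230; 0 0 0 0 0 0 230",
)

```text
time: 19.6
position: [0.5598, 0.109, 0.0675]
tool_rot: [-3.028, 0.218, 0.676]
ft_force: [0.7, 0.0, -1.1]
grip_width: 0.275
grip_force: 40.0
```

Emit:
move_arm(
  increments="0 0 0 0 0 0 230; 0 0 0 0 0 0 230; 0 0 0 0 0 0 230; 0 0 0 0 0 0 230; 0 0 0 0 0 0 230; 0 0 0 0 0 0 230; 0 0 0 0 0 0 230; 0 0 0 0 0 0 230",
)

```text
time: 20.27
position: [0.56, 0.1091, 0.0678]
tool_rot: [-3.028, 0.218, 0.676]
ft_force: [-1.8, -0.8, -1.2]
grip_width: 0.276
grip_force: 40.0
```

```bash
python3 - <<'E'
from h import *
s=ctrl.get_state();p=ctrl.get_image('wrist')
f=fit_pocket(p,'tongue',540.,114,171.6);h=fit_held(p,'tongue',s);print(f,h)
plan((539.1,112.4,45,171.8),(4.5,0,12),hb=[-.5,0,18.7])
E
```

```text
(array([539.33, 114.22,  45.15, 171.59]), np.int64(12150), np.float64(0.45)) (array([ -0.64,  -0.16, -18.94,  -0.29,   1.36,  -0.38]), np.int64(11200), np.float64(0.9))
t 20.3167 cur [-9.04  0.32 10.89] shift [-11.64   2.     6.73] turn [-0.02 -0.16  0.05] F pocket [-0.1  0.3 -1.4] grip 0.271
```

Emit:
move_arm(
  increments="-0.4 0 0.9 0 0 0 230; -1.9 0.3 1 0 0 0 230; -1.9 0.3 1 0 0 0 230; -1.9 0.4 1 0 0 0 230; -1.9 0.4 1 0 0 0 230; -1.9 0.3 1 0 0 0 230; -1.8 0.3 0.8 0 0 0 230; 0 0 0 0 0 0 230",
)

```text
time: 20.98
position: [0.5487, 0.1106, 0.0742]
tool_rot: [-3.029, 0.219, 0.674]
ft_force: [5.1, -0.5, -8.6]
grip_width: 0.274
grip_force: 40.0
```

Emit:
move_arm(
  increments="0 0 0 0 0 0 230; 0 0 0 0 0 0 230; 0 0 0 0 0 0 230; 0 0 0 0 0 0 230; 0 0 0 0 0 0 230; 0 0 0 0 0 0 230; 0 0 0 0 0 0 230; 0 0 0 0 0 0 230",
)

```text
time: 21.65
position: [0.5485, 0.1107, 0.0743]
tool_rot: [-3.029, 0.219, 0.675]
ft_force: [4.5, -2.2, -7.1]
grip_width: 0.271
grip_force: 40.0
```

```bash
python3 - <<'E'
from h import *
plan((539.1,112.4,45,171.8),(4.5,0,2),hb=[-.5,0,18.7])
E
```

```text
t 21.65 cur [ 4.21  0.35 11.86] shift [-4.33  0.98 -8.81] turn [ 0.01 -0.14  0.06] F pocket [-7.4  1.5 -4.4] grip 0.271
```

Emit:
move_arm(
  increments="0 0.4 0 0 0 0 230; -0.6 0.1 -1.3 0 0 0 230; -0.6 0.1 -1.3 0 0 0 230; -0.6 0.1 -1.3 0 0 0 230; 0 0 0 0 0 0 230; 0 0 0 0 0 0 230; 0 0 0 0 0 0 230; 0 0 0 0 0 0 230",
)

```text
time: 22.32
position: [0.5483, 0.1114, 0.0721]
tool_rot: [-3.029, 0.22, 0.67]
ft_force: [7.7, -1.3, -1.9]
grip_width: 0.273
grip_force: 40.0
```

```bash
python3 - <<'E'
from h import *
plan((539.1,112.4,45,171.8),(4.5,0,2),hb=[-.5,0,18.7])
E
```

```text
t 22.3167 cur [ 3.58 -0.28  9.76] shift [-4.11  0.31 -6.65] turn [-0.01  0.05  0.1 ] F pocket [-7.9  0.2  1.6] grip 0.273
```

Emit:
move_arm(
  increments="0.8 -0.1 1.8 0 0 0 230; -0.1 -0.6 0 0 0 0 230; 0 0 0 0 0 0 230; -0.6 0.1 -1.3 0 0 0 230; -0.6 0.1 -1.3 0 0 0 230; 0 0 0 0 0 0 230; 0 0 0 0 0 0 230; 0 0 0 0 0 0 230",
)

```text
time: 22.98
position: [0.5478, 0.1115, 0.0714]
tool_rot: [-3.028, 0.219, 0.67]
ft_force: [7.2, -0.5, -1.4]
grip_width: 0.273
grip_force: 40.0
```

```bash
python3 - <<'E'
from h import *
plan((539.1,112.4,45,171.8),(4.5,0.3,2),hb=[-.5,0,18.7])
E
```

```text
t 22.9833 cur [ 3.7  -0.4   8.92] shift [-3.71 -0.17 -5.93] turn [-0.07  0.06  0.09] F pocket [-7.1 -0.5  1.7] grip 0.273
```

Emit:
move_arm(
  increments="-0.6 0 -1.3 0 0 0 230; -0.6 0 -1.3 0 0 0 230; -0.6 0 -1.3 0 0 0 230; 0 0 0 0 0 0 230; 0 0 0 0 0 0 230; 0 0 0 0 0 0 230; 0 0 0 0 0 0 230; 0 0 0 0 0 0 230",
)

```text
time: 23.65
position: [0.5462, 0.1117, 0.0676]
tool_rot: [-3.028, 0.219, 0.669]
ft_force: [8.8, -0.8, -1.0]
grip_width: 0.272
grip_force: 40.0
```

```bash
python3 - <<'E'
from h import *
plan((539.1,112.4,45,171.8),(4.5,0.3,2),hb=[-.5,0,18.7])
E
```

```text
t 23.65 cur [ 3.61 -0.35  4.84] shift [-2.07 -0.36 -2.2 ] turn [-0.09  0.08  0.1 ] F pocket [-8.4 -0.5  2.8] grip 0.272
```

Emit:
move_arm(
  increments="-0.5 0 -1.1 0 0 0 230; -0.5 0 -1.1 0 0 0 230; -0.5 0.1 -1.1 0 0 0 230; -0.5 0.1 -1 0 0 0 230; 0 0 0 0 0 0 230; 0 0 0 0 0 0 230; 0 0 0 0 0 0 230; 0 0 0 0 0 0 230",
)

```text
time: 24.32
position: [0.5443, 0.1119, 0.0634]
tool_rot: [-3.028, 0.219, 0.669]
ft_force: [7.0, -1.4, -2.0]
grip_width: 0.271
grip_force: 40.0
```

```bash
python3 - <<'E'
from h import *
plan((539.1,112.4,45,171.8),(2,0.3,0),hb=[-.5,0,18.7])
E
```

```text
t 24.3167 cur [ 3.56 -0.23  0.17] shift [ 1.25 -0.72 -0.82] turn [-0.08  0.09  0.1 ] F pocket [-7.3  0.4  1.2] grip 0.271
```

Emit:
move_arm(
  increments="-0.4 0.1 -0.9 0 0 0 230; 0 0 0 0 0 0 230; 0.5 -0.1 -0.2 0 0 0 230; 0.5 -0.1 -0.2 0 0 0 230; 0.5 -0.1 -0.3 0 0 0 230; 0.5 -0.1 -0.2 0 0 0 230; 0 0 0 0 0 0 230; 0 0 0 0 0 0 230",
)

```text
time: 24.98
position: [0.5454, 0.1118, 0.0624]
tool_rot: [-3.028, 0.219, 0.671]
ft_force: [7.4, -0.6, 3.3]
grip_width: 0.274
grip_force: 40.0
```

```bash
python3 - <<'E'
from h import *
plan((539.1,112.4,45,171.8),(0,0.3,0),hb=[-.5,0,18.7])
E
```

```text
t 24.9833 cur [ 2.12 -0.26 -0.26] shift [ 1.93 -0.84 -0.66] turn [-0.09  0.01  0.09] F pocket [-5.3 -0.5  6.1] grip 0.274
```

Emit:
move_arm(
  increments="0.5 -0.1 -0.2 0 0 0 230; 0.5 -0.1 -0.2 0 0 0 230; 0.5 -0.1 -0.3 0 0 0 230; 0.4 0 -0.2 0 0 0 230; 0 0 0 0 0 0 230; 0 0 0 0 0 0 230; 0 0 0 0 0 0 230; 0 0 0 0 0 0 230",
)

```text
time: 25.65
position: [0.5468, 0.1116, 0.0617]
tool_rot: [-3.027, 0.218, 0.673]
ft_force: [5.5, -0.4, 4.2]
grip_width: 0.273
grip_force: 40.0
```

```bash
python3 - <<'E'
from h import *
plan((539.1,112.4,45,171.8),(0,0.3,0),hb=[-.5,0,18.7])
E
```

```text
t 25.65 cur [ 0.55 -0.28 -0.27] shift [ 0.52 -0.67  0.01] turn [-0.09 -0.05  0.07] F pocket [-3.2 -0.4  6.2] grip 0.273
```

Nearly home. I'll slide it one more millimetre, release, back out and check.

Emit:
move_arm(
  increments="0.5 -0.1 -0.2 0 0 0 230; 0.4 0 -0.2 0 0 0 230; 0 0 0 0 0 0 230; 0 0 0 0 0 0 230; 0 0 0 0 0 0 100; 0 0 0 0 0 0 100; 0 0 0 0 0 0 100; 0 0 0 0 0 0 100",
)

```text
time: 26.32
position: [0.5454, 0.1114, 0.0587]
tool_rot: [-3.027, 0.217, 0.68]
ft_force: [-0.8, -0.5, -0.2]
grip_width: 0.489
grip_force: 0.0
```

Emit:
move_arm(
  increments="0 0 0 0 0 0 60; 0 0 0 0 0 0 60; 0 0 0 0 0 0 60; 4 -0.6 9 0 0 0 60; 8 -1.2 18 0 0 0 0; 8 -1.2 18 0 0 0 0; 8 -1.2 18 0 0 0 0; 8 -1.2 18 0 0 0 0",
)

```text
time: 26.98
position: [0.5832, 0.1053, 0.1411]
tool_rot: [-3.028, 0.218, 0.675]
ft_force: [0.2, 1.2, 0.1]
grip_width: 0.959
grip_force: 0.0
```

Emit:
move_arm(
  increments="4 -0.6 9 0 0 0 0; 0 0 0 0 0 0 0; 0 0 0 0 0 0 0; 0 0 0 0 0 0 0; 0 0 0 0 0 0 0; 0 0 0 0 0 0 0; 0 0 0 0 0 0 0; 0 0 0 0 0 0 0",
)

```text
time: 27.65
position: [0.5863, 0.1048, 0.1481]
tool_rot: [-3.028, 0.218, 0.677]
ft_force: [0.3, 0.1, -1.0]
grip_width: 0.999
grip_force: 0.0
```

```bash
python3 - <<'E'
from h import *
p=ctrl.get_image('wrist');save(p,'w7.png')
f=fit_pocket(p,'tongue',539.3,114.1,171.6);print(f)
P,_=world(p);q=pq(P*1000,f[0])
lug=(abs(q[:,0])<10)&(abs(q[:,1])<8)&(q[:,2]>30); print('lug top z',np.median(q[lug][:,2]))
nose=(q[:,0]<-18)&(q[:,0]>-34)&(abs(q[:,1])<4)&(q[:,2]>-3)&(q[:,2]<25);print('nose z',np.median(q[nose][:,2]))
m=(q[:,2]>11.5)&(q[:,2]<58)&(q[:,0]<27)&(q[:,0]>-41)&(abs(q[:,1])<18);B=q[m]
g=lambda v:block_sd((B-v[:3])@R.from_euler('zyx',v[3:],degrees=True).as_matrix(),'tongue')
print(least_squares(g,np.zeros(6),loss='soft_l1',f_scale=.6).x.round(2))
jw=(q[:,0]>20)&(q[:,0]<45)&(abs(q[:,1])<12)&(q[:,2]>17)&(q[:,2]<23);print('jaw x',np.percentile(q[jw][:,0],[1,5,95]),ctrl.get_state()['ft_force'])
E
```

```text
(array([538.98, 114.18,  45.37, 171.55]), np.int64(9541), np.float64(0.51))
lug top z 54.99489523709967
nose z 14.047099761048418
[-1.65  0.08  0.1   0.39 -0.38  0.04]
jaw x [25.89074815 26.26461424 35.36765773] [-0.59684205  0.6592945  -0.26113672]
```

View pics/w7.png

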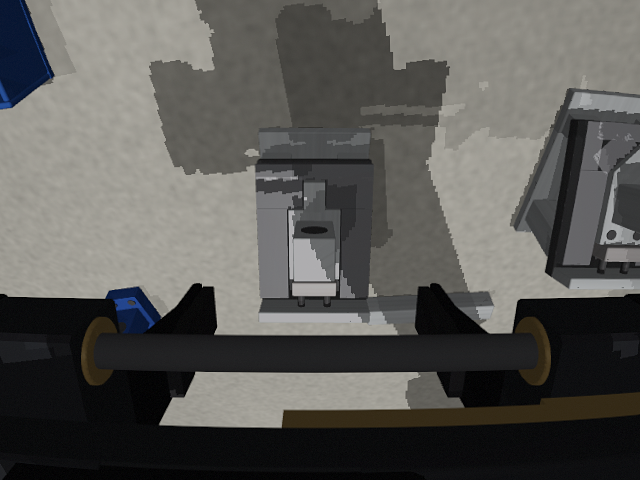

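The tongue block lies flat (lug top 55.0, nose 14.0) against the shoulders with the jaw clamped, and the picture shows the tongue in its channel at (315,195). Handing in.

```bash
python3 -c "
from bench import ctrl
print(ctrl.close_job())"
```

```text
the job is handed in; nothing more can be done
None
```

Both blocks are in their matching pockets, flat on the floor and clamped by the jaws; I handed the job in at about 28 s, and the hand-in returned no verdict.

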